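# Pack the balance's weight set and close the case

## Task

Put the calibration weight set away: stand each of the three round knob weights upright in the pocket of the open wooden case that is made for its size (large, medium, small), lay the tweezers in the groove, then close the lid fully. Don't tip the weights over, and leave the hexagonal weight, the glass vial and the pen where they are; they don't belong to the set.

Things in the scene. Friction and masses are not known exactly. Their poses are not given: they have to be found in the camera images.
- weight_case: Fixed wooden case, grey foam insert: 124 (its x) x 172 (its y) x 37 mm without lid. Origin: centre of underside, on the bench. Front (brass catch) is -x; lid hinged on the rear top edge (x +62, z 37 mm). Insert surface at z 36 mm. It has three round pockets and a tweezers groove (see those things; all mm in this frame). In its own pocket a weight's top stands 24 mm above the insert.
- lid (a joint): Lid's hinge angle, rad: 0 closed; at the start 1.85 to 2.0 (open, leaning back); stop 2.1. A shell 124 x 172 x 30 mm, 24 mm deep inside, 140 g, hollow side to the case; a weight standing too high stops it. It stays open by its own weight above 1.3 rad and falls shut, damped, below 1.15 rad.
- lid_tab (a point): Middle of the brass thumb tab on the lid's front edge, 134 mm from the hinge line; tab 36 mm wide (case y), 5 mm thick, projecting 18 mm. With the lid open it points up; behind it (away from the robot), 10 mm below this point, the lid's 30 mm wide front wall is a ledge. Axes: x to the hinge, y as the case's, z out of the lid's outer face (back and down when open).
- weight_large: Large round steel knob weight, 200 g, upright: body 28 mm diameter to 35 mm high, neck 12 mm, knob 18 mm diameter from 44 mm to the top at 56 mm. Origin: centre of underside, z up. Its pocket in the case's frame: x +29, y +50 mm, 40 mm wide, floor at z 4 (32 deep).
- weight_medium: Medium round steel knob weight, 100 g, upright: body 22 mm diameter to 27 mm high, neck 10 mm, knob 15 mm diameter from 35 mm to the top at 44 mm. Origin: centre of underside, z up. Its pocket in the case's frame: x +29, y -48 mm, 34 mm wide, floor at z 16 (20 deep).
- weight_small: Small round steel knob weight, 50 g, upright: body 18 mm diameter to 20 mm high, neck 8 mm, knob 12 mm diameter from 27 mm to the top at 35 mm. Origin: centre of underside, z up. Its pocket in the case's frame: x +29, y +3 mm, 30 mm wide, floor at z 24 (12 deep).
- tweezers: Dark tweezers with bright tips, lying on their side: 130 mm long (their y), 12 wide, 9 high, 18 g. Origin: centre of underside. Their groove in the case's frame: centre x -24, y 0, 146 mm long along y, 24 wide, floor at z 27 (9 deep), either way round; a finger recess 36 mm wide in y, floor at z 23, crosses its middle from x -55 to +6.
- hex_weight: Not of the set: squat hexagonal steel weight, 32 mm across flats, 18 mm high, with a 16 mm knob, 33 mm high in all. Origin: centre of its underside.
- glass_vial: Not of the set: small glass vial with a black cap, 18 mm diameter, 44 mm high, standing. Origin: centre of its underside.
- pen: Not of the set: ball pen lying flat, 144 mm long along its y, 10 mm wide, 11 mm high. Origin: centre of its underside.

How it is judged:
At the end, for the whole second after the job is handed in: Each round weight upright (0.15 rad) on the floor of its own pocket, within 9 mm of its middle in the case's x and y and 4 mm in height; tweezers in the groove within 10 mm across, 12 mm along, 4 mm in height and 0.15 rad, either way round; lid below 0.04 rad; all at rest (x of weight_large in the frame of weight_case between 0.02 and 0.038 m and y of weight_large in the frame of weight_case between 0.041 and 0.059 m and z of weight_large in the frame of weight_case between 0 and 0.008 m and angle between each of weight_large, weight_medium, weight_small's own z axis and vertical below 0.15 rad and linear speed of each of weight_large, weight_medium, weight_small, tweezers below 0.02 m/s and x of weight_medium in the frame of weight_case between 0.02 and 0.038 m and y of weight_medium in the frame of weight_case between -0.057 and -0.039 m and z of weight_medium in the frame of weight_case between 0.012 and 0.02 m and x of weight_small in the frame of weight_case between 0.02 and 0.038 m and y of weight_small in the frame of weight_case between -0.006 and 0.012 m and z of weight_small in the frame of weight_case between 0.02 and 0.028 m and x of tweezers in the frame of weight_case between -0.034 and -0.014 m and y of tweezers in the frame of weight_case between -0.012 and 0.012 m and z of tweezers in the frame of weight_case between 0.023 and 0.031 m and angle between the y axis of tweezers and the y axis of weight_case, either way round below 0.15 rad and value of joint lid below 0.04 rad and velocity of joint lid between -0.05 and 0.05 rad/s); the robot touches nothing.
It fails at once if a weight of the set was tipped over (more than 0.7 rad) (angle between any of weight_large, weight_medium, weight_small's own z axis and vertical above 0.7 rad).
It fails at once if the hexagonal weight, the vial or the pen was moved more than 30 mm (distance of any of hex_weight, glass_vial, pen from where it was at the start of the episode above 0.03 m).
It also fails if it takes over 99 s, if anything falls off the work surface, if the arm or the gripper's body presses on something with over 40 N, if the wrist force passes 120 N, or if a joint passes its speed limit or range.

## Robot

A 6-joint arm with a two-finger parallel gripper is mounted at the origin on a cart in front of the work surface, level with it; the furniture and walls round the work are solid. World frame = base frame: x ahead of the robot, y to its left, z up, the work surface at z = 0. Lengths are in m, angles in rad, forces in N, time in s.
With the tool pointing down it reaches from about 0.275 to 0.875 m from the base axis. Payload 12.5 kg.
Tool frame: the origin (TCP) lies at the very end of the fingers, on their centre line; the grasp point (between the pads) lies 19 mm behind it (env.grip_depth is the distance from the TCP to the grasp point, in m); z points along the fingers, y is the line along which they close (so a half turn about z gives the same grasp; the last joint's range is limited). The gripper opens to 85 mm and grips with 20 to 120 N. Pads are 22 mm wide; open, the fingers measure 114 mm over their backs; the gripper's body (76 mm by 85 mm) begins 54 mm behind the grasp point. The pads swing forward as they close: fully open they stand 13 mm farther back than shut.
Start: joints at [1.157, 0.351, 1.652, -0, 1.139, -0.085], TCP at [0.178, 0.521, 0.231] pointing down, gripper open.
Joint ranges: [-2.75, 2.75], [-0.79, 2.1], [0.01, 2.65], [-1.57, 4.71], [0.07, 3.14], [-2.87, 2.87]. Speed limits (rad/s): [2.22, 2.22, 2.79, 3.14, 3.14, 3.14].

## Interface

Orientations are given as a rotation vector (axis times angle).
In Python, from station import env gives the robot as it stands.
- The arm moves only by the tool play_rows, never from a script. Its argument "deltas" is a list of rows, each an object with "claw": the finger opening in mm, from 0 to 85.4; "slide": the shift along the tool's x, y, z in mm, a list of three; "twist": the turn, a rotation vector about the tool's x, y, z in degrees, a list of three. A call has 1 to 20 rows; each row shifts and turns the commanded pose from where the row before left it, along the tool's axes as they then stand; what a row does not reach is not made up. A row lasts 1/12 s, in which the tool goes at most 41.7 mm and 7.16 degrees, less where a joint would pass 70% of its speed; a pose out of reach is approached as far as the arm can. A call is refused whole if a number of a shift passes 41.7 or a number of a turn 7.16, either way. A call with a gripper value outside its range is refused whole. The fingers move at their own pace and stop on an object; "squeeze" is the grip in N (left out, the last holds). Time passes only in rows, so rows that do not move let the fingers close. It gives the time, the measured TCP pose, the force, the opening and the grip force at its end, in the units of the state.
- env.read_state(): the state, without advancing time (a new reading comes with each control period).
- env.get_image(name): name is "side" or "top"; returns a dict with "image" (480x640x3 uint8, red, green, blue), "fov_y" (degrees; the focal length in pixels is half the picture's height over the tangent of half this angle, whatever the lens; pixels are square), "cx", "cy" (the principal point, pixels), "rvec" (rotation vector, rad) and "tvec" (3), from world to camera coordinates, as OpenCV has them. Camera axes: x right, y down, z forward; pixel columns grow to the right and rows downward; lengths in m; the calibration is good to about 2 mm. A picture is of the moment at which its call begins. There is no depth.
- env.job_done(): hands the job in; it is judged then, once.
The state is a dict: "time": time; "joint_positions": joint angles; "dq": joint speeds; "effort": joint torques, N m; "ee_pos": TCP position; "tool_rot": TCP orientation; "wrist_force": force on the tool from outside, world axes, zero at the start; "wrist_torque": the same for the moment, N m; "gripper_width": finger opening in m; "gripper_force": force on a finger pad.
Only numpy, scipy, OpenCV 4.12 (cv2) and the standard library are available. Lean on these libraries where they do the work, as an engineer would, in place of code of your own. Each camera call takes 0.05 s, during which the arm holds its last target. There are 200 camera calls.

## Working session

There is one attempt and no reset: what is moved stays moved. The work goes in short steps, Python scripts to look and compute and a tool call to move; the robot and the scene stay as the last step left them, time stands still between calls to the robot, and variables do not carry over. Pictures are saved under pics/ and viewed, at most 14 in all, crops included, and the job is handed in when it is done.

Besides the shell and the picture viewer there is one more tool, called after "Call:" as name([rows], argument=value, ...), one row to a line, values as JSON. play_rows: Moves the arm, as the interface text tells. Its arguments: {"type":"object","properties":{"deltas":{"type":"array","items":{"type":"object","properties":{"claw":{"type":"number"},"slide":{"type":"array","items":{"type":"number"}},"twist":{"type":"array","items":{"type":"number"}}}}},"squeeze":{"type":"number"}},"required":["deltas"]}

```bash
ls; mkdir -p pics
cat > h.py <<'E'
import numpy as np, cv2
from scipy.spatial.transform import Rotation as R
from station import env
def cam(d):
    f=240/np.tan(np.radians(d['fov_y'])/2)
    K=np.array([[f,0,d['cx']],[0,f,d['cy']],[0,0,1]])
    return K,R.from_rotvec(np.ravel(d['rvec'])).as_matrix(),np.ravel(d['tvec'])
def ray(d,u,v,z):
    K,Rm,t=cam(d); c=-Rm.T@t; r=Rm.T@np.linalg.solve(K,[u,v,1]); return c+r*(z-c[2])/r[2]
def proj(d,p):
    K,Rm,t=cam(d); q=K@(Rm@np.asarray(p)+t); return q[:2]/q[2]
def shot(n,f):
    d=env.get_image(n); cv2.imwrite('pics/'+f,d['image'][:,:,::-1]); np.save('pics/'+f+'.npy',d,allow_pickle=True); return d
def load(f): return np.load('pics/'+f+'.npy',allow_pickle=True).item()
E
python3 - <<'E'
from h import *
for n in('top','side'):
    d=shot(n,n+'0.png'); K,Rm,t=cam(d); print(n,d['fov_y'],-Rm.T@t,Rm.round(2).tolist())
s=env.read_state(); print({k:np.round(v,3) for k,v in s.items()}, R.from_rotvec(s['tool_rot']).as_matrix().round(3))
E
```

```text
pics
top 55.76645034018377 [ 0.38765318 -0.00779578  1.06155883] [[0.01, -1.0, 0.02], [-0.99, -0.02, -0.12], [0.12, -0.02, -0.99]]
side 45.88685487402167 [ 0.57863827 -0.96774202  0.78331625] [[1.0, 0.07, -0.0], [0.04, -0.61, -0.8], [-0.06, 0.79, -0.61]]
{'time': np.float64(0.1), 'joint_positions': array([ 1.157,  0.351,  1.652,  0.   ,  1.139, -0.085]), 'dq': array([-0.   , -0.002, -0.001, -0.001,  0.   ,  0.002]), 'effort': array([ 0.0000e+00, -5.0683e+01, -2.9188e+01, -0.0000e+00,  3.0000e-03,
       -0.0000e+00]), 'ee_pos': array([0.177, 0.52 , 0.231]), 'tool_rot': array([-5.140e-01, -3.099e+00,  2.000e-03]), 'wrist_force': array([-0.068, -0.22 ,  0.497]), 'wrist_torque': array([-0.058, -0.024,  0.003]), 'gripper_force': np.float64(0.0), 'gripper_width': np.float64(0.086)} [[-0.946  0.323 -0.   ]
 [ 0.323  0.946 -0.001]
 [ 0.    -0.001 -1.   ]]
```

View pics/top0.png

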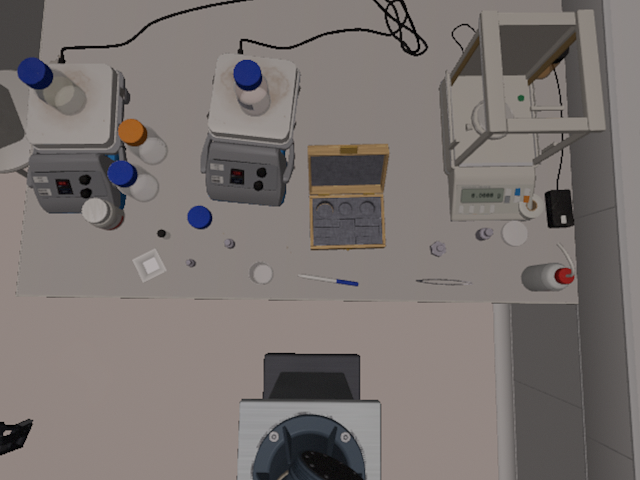

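View pics/side0.png

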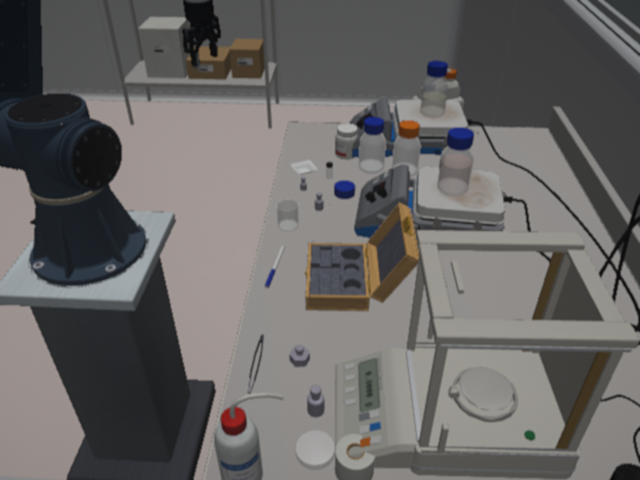

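Top view (up = +x, left = +y): case around (347,200), weights at (229,243), (191,263) and (485,234), hex at (438,248), vial at (161,234), pen at (328,280), tweezers at (443,282). Next, an enlarged mosaic.

Run:
```python
from h import *
im=load('top0.png')['image'][:,:,::-1]
def c(x,y,w,h,s):
    a=cv2.resize(im[y:y+h,x:x+w],None,fx=s,fy=s,interpolation=cv2.INTER_CUBIC)
    for k in range(0,w,10): cv2.line(a,(k*s,0),(k*s,4 if (x+k)%50 else 10),(0,0,255),1)
    for k in range(0,h,10): cv2.line(a,(0,k*s),(4 if (y+k)%50 else 10,k*s),(0,0,255),1)
    return a
# A left (150..250,220..280) B right (410..510,220..290) C case (300..400,140..255)
A=c(150,220,100,50,4);B=c(400,220,100,70,4);C=c(300,140,100,120,4)
m=np.zeros((500,800,3),np.uint8); m[:200,:400]=A; m[200:480,:400]=B; m[:480,400:]=C
cv2.imwrite('pics/m.png',m)
```

```text
(no output)
```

View pics/m.png

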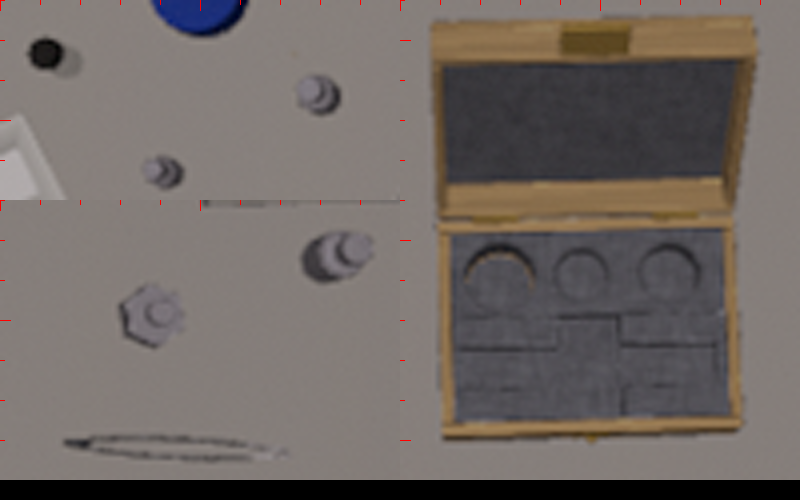

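```bash
cat > meas.py <<'E'
from h import *
from scipy.optimize import least_squares
t=load('top0.png')
A=lambda u,v:(150+u/4,220+v/4); B=lambda u,v:(400+u/4,220+(v-200)/4); C=lambda u,v:(300+(u-400)/4,140+v/4)
for n,p,z in [('med',A(312,92),.044),('small',A(156,170),.035),('large',B(357,247),.056),('hex',B(160,313),.033),('vial',A(46,53),.044),('tw1',B(65,442),.005),('tw2',B(288,454),.005),('pen1',(299,275.5),.008),('pen2',(358,284),.008)]:
    print(n,ray(t,*p,z).round(4))
pts=[((.029,.05,.036),C(499,279)),((.029,.003,.036),C(581,276)),((.029,-.048,.036),C(668,273)),((-.062,.086,.037),C(443,428)),((-.062,-.086,.037),C(741,422)),((.062,.086,.037),C(440,226)),((.062,-.086,.037),C(735,220))]
def P(x,m): 
    c,s=np.cos(x[2]),np.sin(x[2]); return [x[0]+c*m[0]-s*m[1],x[1]+s*m[0]+c*m[1],m[2]]
r=least_squares(lambda x:np.ravel([proj(t,P(x,m))-np.array(q) for m,q in pts]),[.6,-.1,0],loss='soft_l1')
print('case',r.x.round(4),r.fun.reshape(-1,2).round(1).tolist())
for m,_ in pts[:3]: print(np.round(P(r.x,m),4))
E
python3 meas.py
python3 - <<'E'
from h import *
im=load('side0.png')['image'][:,:,::-1]
def c(x,y,w,h,s):
    a=cv2.resize(im[y:y+h,x:x+w],None,fx=s,fy=s,interpolation=cv2.INTER_CUBIC)
    for k in range(0,w,10): cv2.line(a,(k*s,0),(k*s,4 if (x+k)%50 else 10),(0,0,255),1)
    for k in range(0,h,10): cv2.line(a,(0,k*s),(4 if (y+k)%50 else 10,k*s),(0,0,255),1)
    return a
m=np.zeros((560,800,3),np.uint8)
m[:240,:320]=c(290,160,80,60,4)   # left objs
m[240:560,:400]=c(240,335,100,80,4)
m[:480,400:800]=c(300,200,100,120,4)
m[480:560,400:600]=c(255,240,50,20,4)
cv2.imwrite('pics/m2.png',m)
E
```

```text
med [0.501  0.1893 0.044 ]
small [0.4564 0.2767 0.035 ]
large [ 0.5346 -0.3989  0.056 ]
hex [ 0.4978 -0.2928  0.033 ]
vial [0.5206 0.3389 0.044 ]
tw1 [ 0.4244 -0.2435  0.005 ]
tw2 [ 0.4193 -0.3742  0.005 ]
pen1 [0.4319 0.0297 0.008 ]
pen2 [ 0.4143 -0.1072  0.008 ]
case [ 0.5563 -0.0791  0.0397] [[0.3, -0.4], [0.2, -0.1], [0.6, 0.1], [-0.5, 2.1], [0.5, 1.8], [-1.0, -1.0], [-0.3, -1.1]]
[ 0.5833 -0.0279  0.036 ]
[ 0.5851 -0.0749  0.036 ]
[ 0.5872 -0.1259  0.036 ]
```

View pics/m2.png

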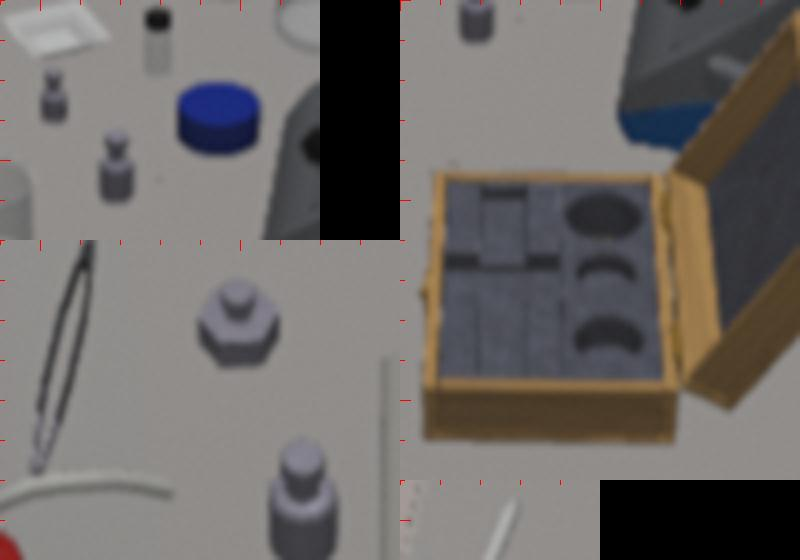

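Side view: medium knob (319,194), small knob (303,179), large knob (315.5,387.5), case rim corners (309,243.5), (307.5,296), (367.5,296). I'll check these against the top measurement.

```bash
cat >> meas.py <<'E'
print('--- side')
s=load('side0.png')
for n,p,z in [('med',(319,194),.044),('small',(303.2,178.7),.035),('large',(315.5,387),.056),('hex',(299.3,347.5),.033),('tw1',(262,337),.007),('tw2',(249.5,393),.007)]: print(n,ray(s,*p,z).round(4))
D=lambda u,v:(300+(u-400)/4,200+v/4)
sp=[((.029,.05,.036),D(603,215)),((-.062,.086,.037),D(436,174)),((-.062,-.086,.037),D(429,387)),((.062,-.086,.037),D(674,388)),((-.062,-.086,0),D(425,440)),((.062,-.086,0),D(671,442)),((.029,-.048,.036),D(609,336))]
f=lambda x:np.ravel([proj(s,P(x,m))-np.array(q) for m,q in sp])
g=lambda x:np.ravel([proj(t,P(x,m))-np.array(q) for m,q in pts])
for F in (f,lambda x:np.r_[f(x),g(x)]):
    r=least_squares(F,[.6,-.1,0],loss='soft_l1',f_scale=.5); print('case',r.x.round(4),r.fun.reshape(-1,2).round(1).tolist())
for m,_ in pts[:3]: print(np.round(P(r.x,m),4))
x=r.x
# lid angle: tab point
for cam_,q in((t,C(595,40)),):
  for a in (1.8,1.85,1.9,1.95,2.0,2.05):
    m=(.062-.134*np.cos(a),0,.037+.134*np.sin(a)); print(a,np.round(P(x,m),3),proj(cam_,P(x,m)).round(1),proj(s,P(x,m)).round(1))
E
python3 meas.py
```

```text
med [0.501  0.1893 0.044 ]
small [0.4564 0.2767 0.035 ]
large [ 0.5346 -0.3989  0.056 ]
hex [ 0.4978 -0.2928  0.033 ]
vial [0.5206 0.3389 0.044 ]
tw1 [ 0.4244 -0.2435  0.005 ]
tw2 [ 0.4193 -0.3742  0.005 ]
pen1 [0.4319 0.0297 0.008 ]
pen2 [ 0.4143 -0.1072  0.008 ]
case [ 0.5563 -0.0791  0.0397] [[0.3, -0.4], [0.2, -0.1], [0.6, 0.1], [-0.5, 2.1], [0.5, 1.8], [-1.0, -1.0], [-0.3, -1.1]]
[ 0.5833 -0.0279  0.036 ]
[ 0.5851 -0.0749  0.036 ]
[ 0.5872 -0.1259  0.036 ]
--- side
med [0.5061 0.1912 0.044 ]
small [0.4605 0.2752 0.035 ]
large [ 0.5368 -0.3942  0.056 ]
hex [ 0.5014 -0.2924  0.033 ]
tw1 [ 0.4274 -0.2477  0.007 ]
tw2 [ 0.4245 -0.3749  0.007 ]
case [ 0.5604 -0.0763  0.0447] [[0.1, -0.4], [-0.5, -1.2], [-1.6, -0.4], [1.5, 0.1], [-0.3, 0.2], [1.3, 0.5], [0.0, 0.2]]
case [ 0.5591 -0.0781  0.04  ] [[-0.4, 0.2], [-1.0, -0.8], [-2.6, 0.1], [0.6, 0.8], [-1.3, 0.7], [0.4, 1.2], [-0.8, 0.8], [-0.1, -1.6], [-0.2, -1.3], [0.1, -1.1], [-0.9, 0.8], [0.1, 0.5], [-1.4, -2.2], [-0.7, -2.3]]
[ 0.586 -0.027  0.036]
[ 0.5879 -0.0739  0.036 ]
[ 0.5899 -0.1249  0.036 ]
1.8 [ 0.651 -0.074  0.167] [349.8 164.6] [386.6 216.6]
1.85 [ 0.658 -0.074  0.166] [349.6 161.7] [390.  217.4]
1.9 [ 0.664 -0.074  0.164] [349.4 158.9] [393.2 218.3]
1.95 [ 0.671 -0.074  0.161] [349.2 156.3] [396.4 219.3]
2.0 [ 0.677 -0.073  0.159] [349.1 153.8] [399.6 220.5]
2.05 [ 0.683 -0.073  0.156] [348.9 151.4] [402.6 221.8]
```

Call:
play_rows([
  {"twist": [0,0,-6.3],"claw": 40},
  {"twist": [0,0,-6.3]},
  {"twist": [0,0,-6.2]},
  {"slide": [-28,-24,0]},
  {"slide": [-28,-24,0]},
  {"slide": [-28,-24,0]},
  {"slide": [-28,-24,0]},
  {"slide": [-28,-24,0]},
  {"slide": [-28,-24,0]},
  {"slide": [-28,-24,10]},
  {"slide": [-28,-24,20]},
  {"slide": [-28,-24,30]},
  {"slide": [-28,-24,30]},
  {"slide": [0,0,30]},
  {"slide": [0,0,30]},
  {"slide": [0,0,0]},
  {"slide": [0,0,0]},
  {"slide": [0,0,0]},
], squeeze=30)

```text
$.deltas[0]: bad value
```

Run:
```python
from h import *
a=shot('top','t1.png'); b=shot('side','s1.png'); p=env.read_state()['ee_pos']; print(p.round(4),R.from_rotvec(env.read_state()['tool_rot']).as_matrix().round(3).tolist(),proj(a,p),proj(b,p))
m=[]
for d in(a,b):
    u,v=proj(d,p).astype(int); m.append(cv2.resize(d['image'][v-35:v+35,u-50:u+50,::-1],None,fx=4,fy=4,interpolation=cv2.INTER_CUBIC))
    print(u-50,v-35)
cv2.imwrite('pics/m3.png',np.hstack(m))
```

```text
[0.1775 0.5204 0.231 ] [[-0.946, 0.323, -0.0], [0.323, 0.946, -0.001], [0.0, -0.001, -1.0]] [  8.49095066 412.90014078] [205.54541598  66.4715415 ]Traceback (most recent call last):
  File "<stdin>", line 5, in <module>
cv2.error: OpenCV(4.12.0) /io/opencv/modules/imgproc/src/resize.cpp:4208: error: (-215:Assertion failed) !ssize.empty() in function 'resize'
```

Rows apparently need all three fields.

Call:
play_rows([
  {"claw": 40,"slide": [0,0,0],"twist": [0,0,-6.3]},
  {"claw": 40,"slide": [0,0,0],"twist": [0,0,-6.3]},
  {"claw": 40,"slide": [0,0,0],"twist": [0,0,-6.2]},
  {"claw": 40,"slide": [-28,-24,0],"twist": [0,0,0]},
  {"claw": 40,"slide": [-28,-24,0],"twist": [0,0,0]},
  {"claw": 40,"slide": [-28,-24,0],"twist": [0,0,0]},
  {"claw": 40,"slide": [-28,-24,0],"twist": [0,0,0]},
  {"claw": 40,"slide": [-28,-24,0],"twist": [0,0,0]},
  {"claw": 40,"slide": [-28,-24,0],"twist": [0,0,0]},
  {"claw": 40,"slide": [-28,-24,10],"twist": [0,0,0]},
  {"claw": 40,"slide": [-28,-24,20],"twist": [0,0,0]},
  {"claw": 40,"slide": [-28,-24,30],"twist": [0,0,0]},
  {"claw": 40,"slide": [-28,-24,30],"twist": [0,0,0]},
  {"claw": 40,"slide": [0,0,30],"twist": [0,0,0]},
  {"claw": 40,"slide": [0,0,30],"twist": [0,0,0]},
  {"claw": 40,"slide": [0,0,0],"twist": [0,0,0]},
  {"claw": 40,"slide": [0,0,0],"twist": [0,0,0]},
  {"claw": 40,"slide": [0,0,0],"twist": [0,0,0]},
], squeeze=30)

```text
time: 1.7
ee_pos: [0.4508, 0.287, 0.0904]
tool_rot: [0.0, 3.14, 0.001]
wrist_force: [0.2, 0.1, 0.6]
gripper_width: 0.0399
gripper_force: 0.0
```

```bash
cat > look.py <<'E'
import sys
from h import *
n=sys.argv[1]
a=shot('top','t'+n+'.png'); b=shot('side','s'+n+'.png'); s=env.read_state(); p=s['ee_pos']; print(s['time'],p.round(4),R.from_rotvec(s['tool_rot']).as_matrix().round(3).tolist(),proj(a,p),proj(b,p))
m=[]
for d in(a,b):
    u,v=proj(d,p).astype(int); m.append(cv2.resize(d['image'][v-35:v+35,u-50:u+50,::-1],None,fx=4,fy=4,interpolation=cv2.INTER_CUBIC))
    print(u-50,v-35)
cv2.imwrite('pics/m%s.png'%n,np.hstack(m))
E
python3 look.py 2
```

```text
1.8 [0.4511 0.2872 0.0908] [[-1.0, 0.0, 0.003], [0.0, 1.0, 0.001], [-0.003, 0.001, -1.0]] [176.66642129 263.07510774] [299.47042257 156.91526667]
126 228
249 121
```

View pics/m2.png

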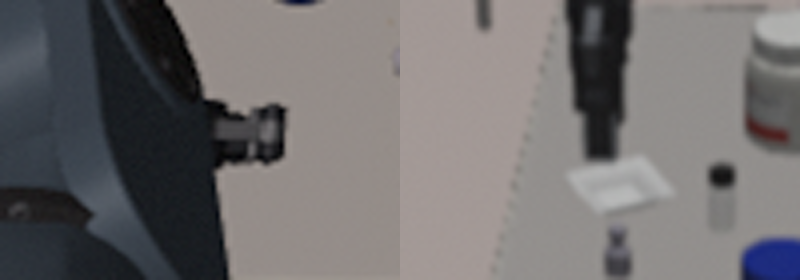

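The side view shows the fingertips at crop (600,158), which agrees with the TCP to about 1 px in x. So the side camera's x is trusted, and the small weight is at about (0.4597, 0.2757).

Call:
play_rows([
  {"claw": 40,"slide": [-9,-11.5,0],"twist": [0,0,0]},
  {"claw": 40,"slide": [0,0,20],"twist": [0,0,0]},
  {"claw": 40,"slide": [0,0,20],"twist": [0,0,0]},
  {"claw": 40,"slide": [0,0,15],"twist": [0,0,0]},
  {"claw": 40,"slide": [0,0,12],"twist": [0,0,0]},
  {"claw": 40,"slide": [0,0,0],"twist": [0,0,0]},
  {"claw": 40,"slide": [0,0,0],"twist": [0,0,0]},
])

```text
time: 2.38
ee_pos: [0.4596, 0.2753, 0.0225]
tool_rot: [0.001, 3.141, 0.0]
wrist_force: [-0.4, -0.5, 0.7]
gripper_width: 0.0402
gripper_force: 0.0
```

Call:
play_rows([
  {"claw": 25,"slide": [0,0,0],"twist": [0,0,0]},
  {"claw": 18,"slide": [0,0,0],"twist": [0,0,0]},
  {"claw": 14,"slide": [0,0,0],"twist": [0,0,0]},
  {"claw": 8,"slide": [0,0,0],"twist": [0,0,0]},
  {"claw": 4,"slide": [0,0,0],"twist": [0,0,0]},
  {"claw": 4,"slide": [0,0,0],"twist": [0,0,0]},
  {"claw": 4,"slide": [0,0,0],"twist": [0,0,0]},
  {"claw": 4,"slide": [0,0,-5],"twist": [0,0,0]},
  {"claw": 4,"slide": [0,0,-15],"twist": [0,0,0]},
  {"claw": 4,"slide": [0,0,-20],"twist": [0,0,0]},
  {"claw": 4,"slide": [0,0,-20],"twist": [0,0,0]},
  {"claw": 4,"slide": [0,0,-20],"twist": [0,0,0]},
  {"claw": 4,"slide": [0,0,0],"twist": [0,0,0]},
])

```text
time: 3.47
ee_pos: [0.4607, 0.2756, 0.1053]
tool_rot: [0.001, 3.137, 0.003]
wrist_force: [0.4, -0.7, -0.6]
gripper_width: 0.0097
gripper_force: 29.3
```

```bash
python3 look.py 4
```

```text
3.5667 [0.4593 0.2749 0.1021] [[-1.0, 0.001, 0.001], [0.001, 1.0, 0.0], [-0.001, 0.0, -1.0]] [181.13138518 258.87423926] [302.24246058 155.37531952]
131 223
252 120
```

View pics/m4.png

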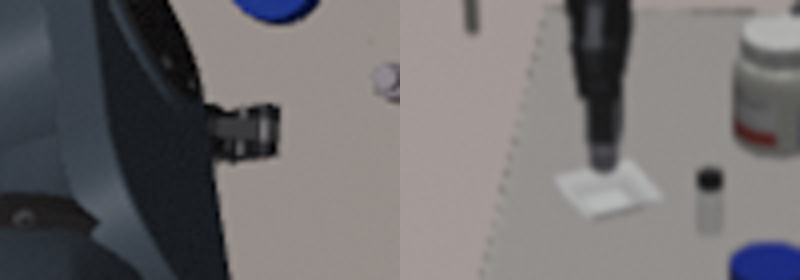

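Small weight held, hanging upright below the tips (crop (603,160)). Next I carry it over its pocket.

Call:
play_rows([
  {"claw": 4,"slide": [0,0,-10],"twist": [0,0,0]},
  {"claw": 4,"slide": [-5,-15,-10],"twist": [0,0,0]},
  {"claw": 4,"slide": [-11,-28,0],"twist": [0,0,0]},
  {"claw": 4,"slide": [-11,-29,0],"twist": [0,0,0]},
  {"claw": 4,"slide": [-11,-29,0],"twist": [0,0,0]},
  {"claw": 4,"slide": [-11,-29,0],"twist": [0,0,0]},
  {"claw": 4,"slide": [-11,-29,0],"twist": [0,0,0]},
  {"claw": 4,"slide": [-11,-29,0],"twist": [0,0,0]},
  {"claw": 4,"slide": [-11,-29,0],"twist": [0,0,0]},
  {"claw": 4,"slide": [-11,-29,0],"twist": [0,0,0]},
  {"claw": 4,"slide": [-11,-29,0],"twist": [0,0,0]},
  {"claw": 4,"slide": [-11,-29,0],"twist": [0,0,0]},
  {"claw": 4,"slide": [-11,-29,0],"twist": [0,0,0]},
  {"claw": 4,"slide": [-5,-12,10],"twist": [0,0,0]},
  {"claw": 4,"slide": [0,0,15],"twist": [0,0,0]},
  {"claw": 4,"slide": [0,0,15],"twist": [0,0,0]},
  {"claw": 4,"slide": [0,0,0],"twist": [0,0,0]},
  {"claw": 4,"slide": [0,0,0],"twist": [0,0,0]},
])

```text
time: 5.07
ee_pos: [0.5892, -0.0697, 0.0808]
tool_rot: [-0.001, -3.139, -0.001]
wrist_force: [0.3, 0.1, 0.0]
gripper_width: 0.0096
gripper_force: 29.3
```

```bash
python3 look.py 5
```

```text
5.1667 [ 0.5902 -0.0698  0.0823] [[-1.0, 0.0, 0.0], [0.0, 1.0, 0.0], [-0.0, 0.0, -1.0]] [344.5590692  202.58169343] [352.83607607 249.19367136]
294 167
302 214
```

View pics/m5.png

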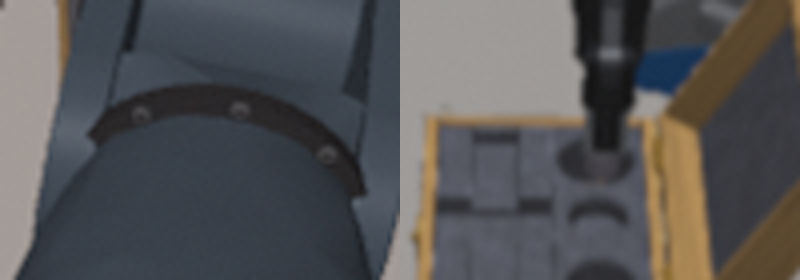

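The side crop shows the weight's column at u=602 against a pocket centre near u=600, so x is right within 1 mm. Lowering.

Call:
play_rows([
  {"claw": 4,"slide": [1,-3.5,0],"twist": [0,0,0]},
  {"claw": 4,"slide": [0,0,12],"twist": [0,0,0]},
  {"claw": 4,"slide": [0,0,12],"twist": [0,0,0]},
  {"claw": 4,"slide": [0,0,8],"twist": [0,0,0]},
  {"claw": 4,"slide": [0,0,3],"twist": [0,0,0]},
  {"claw": 4,"slide": [0,0,0],"twist": [0,0,0]},
  {"claw": 4,"slide": [0,0,0],"twist": [0,0,0]},
])

```text
time: 5.75
ee_pos: [0.5891, -0.0735, 0.0465]
tool_rot: [-0.001, -3.141, -0.0]
wrist_force: [-0.8, 0.8, 3.5]
gripper_width: 0.0097
gripper_force: 29.7
```

Call:
play_rows([
  {"claw": 14,"slide": [0,0,0],"twist": [0,0,0]},
  {"claw": 22,"slide": [0,0,0],"twist": [0,0,0]},
  {"claw": 26,"slide": [0,0,0],"twist": [0,0,0]},
  {"claw": 26,"slide": [0,0,-10],"twist": [0,0,0]},
  {"claw": 26,"slide": [0,0,-20],"twist": [0,0,0]},
  {"claw": 30,"slide": [0,0,-20],"twist": [0,0,0]},
  {"claw": 40,"slide": [0,0,-15],"twist": [0,0,0]},
  {"claw": 40,"slide": [4,14,0],"twist": [0,0,0]},
  {"claw": 40,"slide": [9,28,0],"twist": [0,0,0]},
  {"claw": 40,"slide": [9,28,0],"twist": [0,0,0]},
  {"claw": 40,"slide": [9,28,0],"twist": [0,0,0]},
  {"claw": 40,"slide": [9,28,0],"twist": [0,0,0]},
  {"claw": 40,"slide": [9,28,0],"twist": [0,0,0]},
  {"claw": 40,"slide": [9,28,0],"twist": [0,0,0]},
  {"claw": 40,"slide": [9,28,0],"twist": [0,0,0]},
  {"claw": 40,"slide": [9,28,10],"twist": [0,0,0]},
  {"claw": 40,"slide": [8,25.5,10],"twist": [0,0,0]},
  {"claw": 40,"slide": [0,0,10],"twist": [0,0,0]},
  {"claw": 40,"slide": [0,0,0],"twist": [0,0,0]},
  {"claw": 40,"slide": [0,0,0],"twist": [0,0,0]},
])

```text
time: 7.42
ee_pos: [0.5046, 0.1899, 0.0814]
tool_rot: [-0.0, -3.14, 0.001]
wrist_force: [0.3, -1.3, 0.0]
gripper_width: 0.0399
gripper_force: 0.0
```

```bash
python3 look.py 6
```

```text
7.5167 [0.5055 0.1894 0.0822] [[-1.0, 0.002, 0.0], [0.002, 1.0, 0.0], [-0.0, 0.0, -1.0]] [224.69963377 238.90124004] [318.71316541 180.77962731]
174 203
268 145
```

View pics/m6.png

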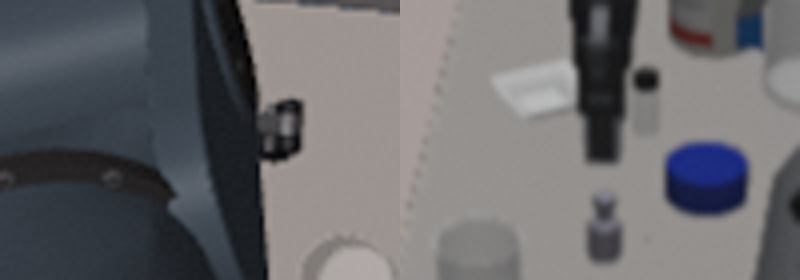

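The tool is in line above the medium weight (both at crop u≈603). Descending and gripping.

Call:
play_rows([
  {"claw": 40,"slide": [0,0.5,20],"twist": [0,0,0]},
  {"claw": 40,"slide": [0,0,20],"twist": [0,0,0]},
  {"claw": 40,"slide": [0,0,13],"twist": [0,0,0]},
  {"claw": 40,"slide": [0,0,0],"twist": [0,0,0]},
  {"claw": 28,"slide": [0,0,0],"twist": [0,0,0]},
  {"claw": 20,"slide": [0,0,0],"twist": [0,0,0]},
  {"claw": 16,"slide": [0,0,0],"twist": [0,0,0]},
  {"claw": 10,"slide": [0,0,0],"twist": [0,0,0]},
  {"claw": 5,"slide": [0,0,0],"twist": [0,0,0]},
  {"claw": 5,"slide": [0,0,0],"twist": [0,0,0]},
  {"claw": 5,"slide": [0,0,0],"twist": [0,0,0]},
])

```text
time: 8.43
ee_pos: [0.5061, 0.1907, 0.0299]
tool_rot: [0.001, 3.139, 0.001]
wrist_force: [-0.5, 0.9, 6.5]
gripper_width: 0.0128
gripper_force: 29.4
```

Call:
play_rows([
  {"claw": 5,"slide": [0,0,-10],"twist": [0,0,0]},
  {"claw": 5,"slide": [0,0,-25],"twist": [0,0,0]},
  {"claw": 5,"slide": [0,0,-25],"twist": [0,0,0]},
  {"claw": 5,"slide": [0,0,-25],"twist": [0,0,0]},
  {"claw": 5,"slide": [-4,-14,-10],"twist": [0,0,0]},
  {"claw": 5,"slide": [-8,-29,0],"twist": [0,0,0]},
  {"claw": 5,"slide": [-8,-29,0],"twist": [0,0,0]},
  {"claw": 5,"slide": [-8,-29,0],"twist": [0,0,0]},
  {"claw": 5,"slide": [-8,-29,0],"twist": [0,0,0]},
  {"claw": 5,"slide": [-8,-29,0],"twist": [0,0,0]},
  {"claw": 5,"slide": [-8,-29,0],"twist": [0,0,0]},
  {"claw": 5,"slide": [-8,-29,0],"twist": [0,0,0]},
  {"claw": 5,"slide": [-8,-29,0],"twist": [0,0,0]},
  {"claw": 5,"slide": [-8,-29,0],"twist": [0,0,0]},
  {"claw": 5,"slide": [-8,-29,0],"twist": [0,0,0]},
  {"claw": 5,"slide": [-2,-10,10],"twist": [0,0,0]},
  {"claw": 5,"slide": [0,0,20],"twist": [0,0,0]},
  {"claw": 5,"slide": [0,0,0],"twist": [0,0,0]},
  {"claw": 5,"slide": [0,0,0],"twist": [0,0,0]},
])

```text
time: 10.02
ee_pos: [0.5901, -0.1231, 0.0934]
tool_rot: [-0.001, -3.139, -0.001]
wrist_force: [0.3, 0.2, -1.2]
gripper_width: 0.0132
gripper_force: 29.5
```

```bash
python3 look.py 7
```

```text
10.1167 [ 0.5912 -0.1231  0.0948] [[-1.0, -0.0, 0.0], [-0.0, 1.0, -0.0], [-0.0, -0.0, -1.0]] [369.40254915 201.42208052] [353.16643825 261.20358653]
319 166
303 226
```

View pics/m7.png

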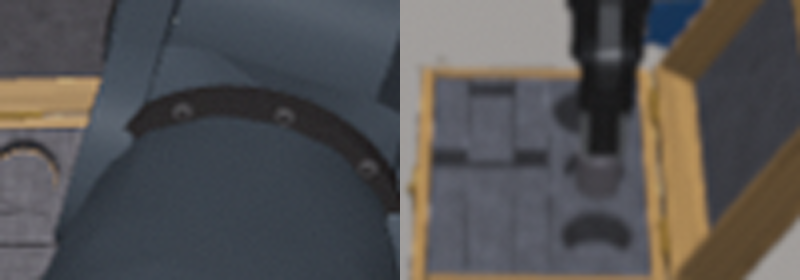

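Weight at crop u≈599, pocket centre about (597,234): aligned. Lowering.

Call:
play_rows([
  {"claw": 5,"slide": [0.5,-1,15],"twist": [0,0,0]},
  {"claw": 5,"slide": [0,0,15],"twist": [0,0,0]},
  {"claw": 5,"slide": [0,0,10],"twist": [0,0,0]},
  {"claw": 5,"slide": [0,0,6],"twist": [0,0,0]},
  {"claw": 5,"slide": [0,0,2],"twist": [0,0,0]},
  {"claw": 5,"slide": [0,0,1],"twist": [0,0,0]},
  {"claw": 5,"slide": [0,0,0],"twist": [0,0,0]},
  {"claw": 5,"slide": [0,0,0],"twist": [0,0,0]},
])

```text
time: 10.78
ee_pos: [0.5912, -0.1245, 0.046]
tool_rot: [0.001, 3.14, -0.0]
wrist_force: [-0.8, 3.5, 6.1]
gripper_width: 0.013
gripper_force: 29.9
```

Call:
play_rows([
  {"claw": 18,"slide": [0,0,0],"twist": [0,0,0]},
  {"claw": 26,"slide": [0,0,0],"twist": [0,0,0]},
  {"claw": 28,"slide": [0,0,0],"twist": [0,0,0]},
  {"claw": 28,"slide": [0,0,-10],"twist": [0,0,0]},
  {"claw": 28,"slide": [0,0,-20],"twist": [0,0,0]},
  {"claw": 35,"slide": [0,0,-25],"twist": [0,0,0]},
  {"claw": 40,"slide": [0,0,-20],"twist": [0,0,0]},
  {"claw": 46,"slide": [3,-14,0],"twist": [0,0,0]},
  {"claw": 46,"slide": [6,-29,0],"twist": [0,0,0]},
  {"claw": 46,"slide": [6,-29,0],"twist": [0,0,0]},
  {"claw": 46,"slide": [6,-29,0],"twist": [0,0,0]},
  {"claw": 46,"slide": [6,-29,0],"twist": [0,0,0]},
  {"claw": 46,"slide": [6,-29,0],"twist": [0,0,0]},
  {"claw": 46,"slide": [6,-29,0],"twist": [0,0,0]},
  {"claw": 46,"slide": [6,-29,0],"twist": [0,0,0]},
  {"claw": 46,"slide": [6,-29,0],"twist": [0,0,0]},
  {"claw": 46,"slide": [4,-24,10],"twist": [0,0,0]},
  {"claw": 46,"slide": [0,0,10],"twist": [0,0,0]},
  {"claw": 46,"slide": [0,0,0],"twist": [0,0,0]},
  {"claw": 46,"slide": [0,0,0],"twist": [0,0,0]},
])

```text
time: 12.45
ee_pos: [0.5348, -0.394, 0.0992]
tool_rot: [-0.001, -3.14, -0.002]
wrist_force: [0.1, -0.0, 0.7]
gripper_width: 0.0461
gripper_force: 0.0
```

```bash
python3 look.py 8
```

```text
12.55 [ 0.5357 -0.3939  0.1003] [[-1.0, -0.0, 0.0], [-0.0, 1.0, 0.0], [-0.0, 0.0, -1.0]] [494.74038844 228.37903562] [314.63859818 368.34146673]
444 193
264 333
```

View pics/m8.png

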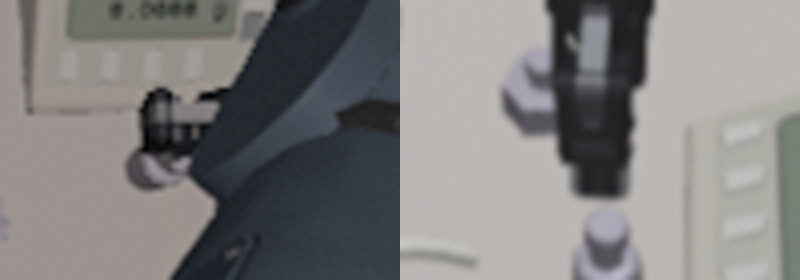

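The fingers are centred at crop u≈600 and the weight at u≈605, so I shift +2 mm in x, then descend.

Call:
play_rows([
  {"claw": 46,"slide": [-2,-2,0],"twist": [0,0,0]},
  {"claw": 46,"slide": [0,0,20],"twist": [0,0,0]},
  {"claw": 46,"slide": [0,0,20],"twist": [0,0,0]},
  {"claw": 46,"slide": [0,0,12],"twist": [0,0,0]},
  {"claw": 46,"slide": [0,0,9],"twist": [0,0,0]},
  {"claw": 46,"slide": [0,0,0],"twist": [0,0,0]},
  {"claw": 32,"slide": [0,0,0],"twist": [0,0,0]},
  {"claw": 24,"slide": [0,0,0],"twist": [0,0,0]},
  {"claw": 19,"slide": [0,0,0],"twist": [0,0,0]},
  {"claw": 12,"slide": [0,0,0],"twist": [0,0,0]},
  {"claw": 8,"slide": [0,0,0],"twist": [0,0,0]},
  {"claw": 8,"slide": [0,0,0],"twist": [0,0,0]},
  {"claw": 8,"slide": [0,0,0],"twist": [0,0,0]},
], squeeze=40)

```text
time: 13.63
ee_pos: [0.5379, -0.3973, 0.0401]
tool_rot: [0.001, 3.14, -0.002]
wrist_force: [-0.2, -1.1, 5.5]
gripper_width: 0.0163
gripper_force: 39.1
```

Call:
play_rows([
  {"claw": 8,"slide": [0,0,-10],"twist": [0,0,0]},
  {"claw": 8,"slide": [0,0,-25],"twist": [0,0,0]},
  {"claw": 8,"slide": [0,0,-25],"twist": [0,0,0]},
  {"claw": 8,"slide": [0,0,-25],"twist": [0,0,0]},
  {"claw": 8,"slide": [-2,14,-10],"twist": [0,0,0]},
  {"claw": 8,"slide": [-4,28,0],"twist": [0,0,0]},
  {"claw": 8,"slide": [-4,29,0],"twist": [0,0,0]},
  {"claw": 8,"slide": [-4,29,0],"twist": [0,0,0]},
  {"claw": 8,"slide": [-4,29,0],"twist": [0,0,0]},
  {"claw": 8,"slide": [-4,29,0],"twist": [0,0,0]},
  {"claw": 8,"slide": [-4,29,0],"twist": [0,0,0]},
  {"claw": 8,"slide": [-4,29,0],"twist": [0,0,0]},
  {"claw": 8,"slide": [-4,29,0],"twist": [0,0,0]},
  {"claw": 8,"slide": [-4,29,0],"twist": [0,0,0]},
  {"claw": 8,"slide": [-4,29,0],"twist": [0,0,0]},
  {"claw": 8,"slide": [-4,29,0],"twist": [0,0,0]},
  {"claw": 8,"slide": [-4,29,0],"twist": [0,0,0]},
  {"claw": 8,"slide": [-2,10,10],"twist": [0,0,0]},
  {"claw": 8,"slide": [0,0,0],"twist": [0,0,0]},
  {"claw": 8,"slide": [0,0,0],"twist": [0,0,0]},
])

```text
time: 15.3
ee_pos: [0.5887, -0.0251, 0.123]
tool_rot: [0.001, -3.14, -0.0]
wrist_force: [0.1, -0.6, -2.5]
gripper_width: 0.0159
gripper_force: 39.3
```

```bash
python3 look.py 9
```

```text
15.4 [ 0.5893 -0.0264  0.1237] [[-1.0, 0.001, -0.001], [0.001, 1.0, -0.0], [0.001, -0.0, -1.0]] [325.262717 198.699157] [353.38501436 219.82821131]
275 163
303 184
```

View pics/m9.png

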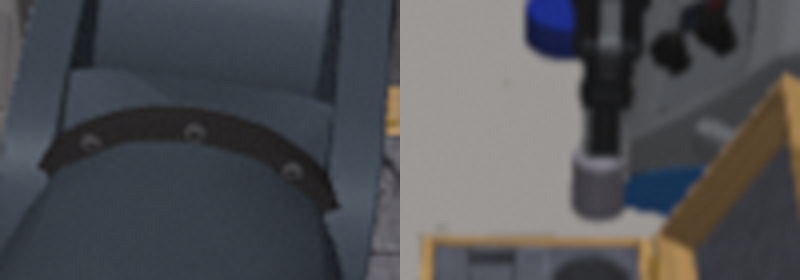

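Weight at crop u≈600, pocket u≈592; allowing for the height difference, only a small −2 mm x correction is needed. Lowering.

Call:
play_rows([
  {"claw": 8,"slide": [2,0.4,15],"twist": [0,0,0]},
  {"claw": 8,"slide": [0,0,20],"twist": [0,0,0]},
  {"claw": 8,"slide": [0,0,12],"twist": [0,0,0]},
  {"claw": 8,"slide": [0,0,10],"twist": [0,0,0]},
  {"claw": 8,"slide": [0,0,10],"twist": [0,0,0]},
  {"claw": 8,"slide": [0,0,8],"twist": [0,0,0]},
  {"claw": 8,"slide": [0,0,3],"twist": [0,0,0]},
  {"claw": 8,"slide": [0,0,1],"twist": [0,0,0]},
  {"claw": 8,"slide": [0,0,0],"twist": [0,0,0]},
  {"claw": 8,"slide": [0,0,0],"twist": [0,0,0]},
])

```text
time: 16.23
ee_pos: [0.588, -0.0253, 0.0454]
tool_rot: [0.001, 3.141, -0.0]
wrist_force: [-1.3, 0.6, -2.0]
gripper_width: 0.0159
gripper_force: 39.4
```

Call:
play_rows([
  {"claw": 8,"slide": [0,0,1.5],"twist": [0,0,0]},
  {"claw": 20,"slide": [0,0,0],"twist": [0,0,0]},
  {"claw": 28,"slide": [0,0,0],"twist": [0,0,0]},
  {"claw": 30,"slide": [0,0,0],"twist": [0,0,0]},
  {"claw": 30,"slide": [0,0,-10],"twist": [0,0,0]},
  {"claw": 30,"slide": [0,0,-20],"twist": [0,0,0]},
  {"claw": 30,"slide": [0,0,-25],"twist": [0,0,0]},
  {"claw": 30,"slide": [0,0,-25],"twist": [0,0,0]},
  {"claw": 30,"slide": [5,-10,-10],"twist": [0,0,0]},
  {"claw": 30,"slide": [17,-27,0],"twist": [0,0,0]},
  {"claw": 30,"slide": [17,-27,0],"twist": [0,0,0]},
  {"claw": 30,"slide": [17,-27,0],"twist": [0,0,0]},
  {"claw": 30,"slide": [17,-27,0],"twist": [0,0,0]},
  {"claw": 30,"slide": [17,-27,0],"twist": [0,0,0]},
  {"claw": 30,"slide": [17,-27,0],"twist": [0,0,0]},
  {"claw": 30,"slide": [17,-27,0],"twist": [0,0,0]},
  {"claw": 30,"slide": [17,-27,0],"twist": [0,0,0]},
  {"claw": 30,"slide": [17,-27,0],"twist": [0,0,0]},
  {"claw": 30,"slide": [4,-25,0],"twist": [0,0,0]},
  {"claw": 30,"slide": [0,0,0],"twist": [0,0,0]},
])

```text
time: 17.9
ee_pos: [0.4239, -0.3071, 0.1337]
tool_rot: [0.006, 3.141, -0.002]
wrist_force: [0.1, -0.4, 0.9]
gripper_width: 0.0301
gripper_force: 0.0
```

```bash
python3 -c "
from h import *
s=env.read_state();print(s['joint_positions'].round(2))
a=shot('top','t10.png');b=shot('side','s10.png')
A=cv2.resize(b['image'][225:345,290:390,::-1],None,fx=4,fy=4,interpolation=cv2.INTER_CUBIC)
B=cv2.resize(a['image'][180:300,300:400,::-1],None,fx=4,fy=4,interpolation=cv2.INTER_CUBIC)
cv2.imwrite('pics/m10.png',np.hstack([B,A]))"
```

```text
[-0.72  0.43  1.81 -0.    0.9  -2.28]
```

View pics/m10.png

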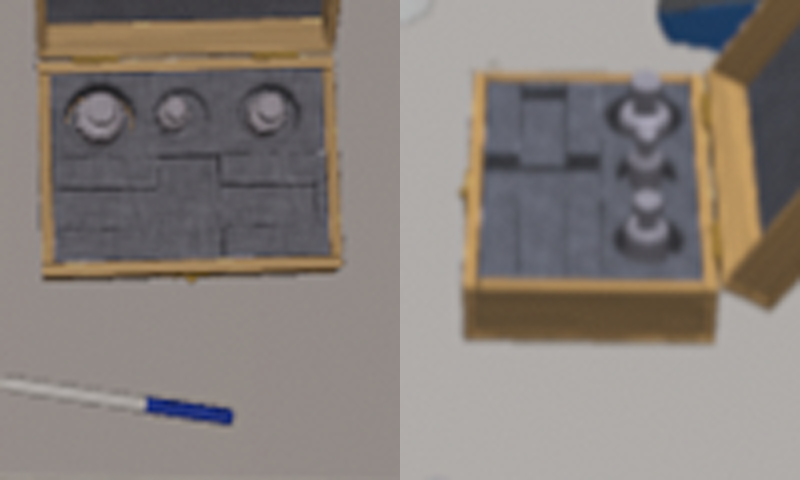

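All three weights stand centred in their pockets (top crop (100,112), (180,110), (268,110)). Now I rotate 90° for the tweezers.

Call:
play_rows([
  {"claw": 30,"slide": [0,0,0],"twist": [0,0,7.05]},
  {"claw": 30,"slide": [0,0,0],"twist": [0,0,7.05]},
  {"claw": 30,"slide": [0,0,0],"twist": [0,0,7.05]},
  {"claw": 30,"slide": [0,0,0],"twist": [0,0,7.05]},
  {"claw": 30,"slide": [0,0,0],"twist": [0,0,7.05]},
  {"claw": 30,"slide": [0,0,0],"twist": [0,0,7.05]},
  {"claw": 30,"slide": [0,0,0],"twist": [0,0,7.05]},
  {"claw": 30,"slide": [0,0,0],"twist": [0,0,7.05]},
  {"claw": 30,"slide": [0,0,0],"twist": [0,0,7.05]},
  {"claw": 30,"slide": [0,0,0],"twist": [0,0,7.05]},
  {"claw": 30,"slide": [0,0,0],"twist": [0,0,7.05]},
  {"claw": 30,"slide": [0,0,0],"twist": [0,0,7.05]},
  {"claw": 30,"slide": [0,0,0],"twist": [0,0,7.05]},
  {"claw": 30,"slide": [-2,1,20],"twist": [0,0,0]},
  {"claw": 30,"slide": [0,0,30],"twist": [0,0,0]},
  {"claw": 30,"slide": [0,0,30],"twist": [0,0,0]},
  {"claw": 30,"slide": [0,0,20],"twist": [0,0,0]},
  {"claw": 30,"slide": [0,0,0],"twist": [0,0,0]},
  {"claw": 30,"slide": [0,0,0],"twist": [0,0,0]},
])

```text
time: 19.58
ee_pos: [0.4262, -0.3042, 0.0332]
tool_rot: [-2.251, -2.188, 0.0]
wrist_force: [0.5, 0.9, 0.8]
gripper_width: 0.03
gripper_force: 0.0
```

```bash
python3 look.py 11
```

```text
19.6833 [ 0.4271 -0.3053  0.0347] [[0.029, 1.0, 0.001], [1.0, -0.029, -0.001], [-0.001, 0.001, -1.0]] [446.23820221 279.28380238] [256.12257169 350.34781566]
396 244
206 315
```

View pics/m11.png

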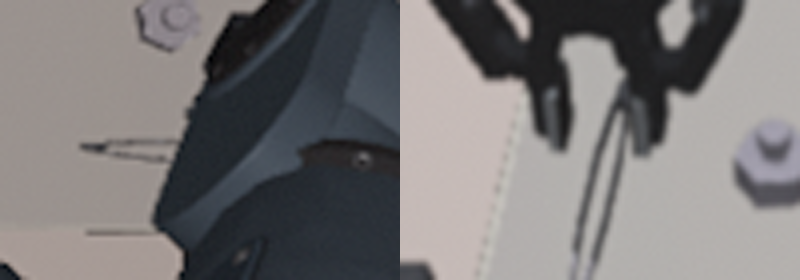

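Side crop: fingers at u 557 and 642, tweezers between them at about u 606. Descending and closing gently.

Call:
play_rows([
  {"claw": 30,"slide": [-5,1,15],"twist": [0,0,0]},
  {"claw": 30,"slide": [0,0,11],"twist": [0,0,0]},
  {"claw": 30,"slide": [0,0,5],"twist": [0,0,0]},
  {"claw": 30,"slide": [0,0,0],"twist": [0,0,0]},
  {"claw": 22,"slide": [0,0,0],"twist": [0,0,0]},
  {"claw": 16,"slide": [0,0,0],"twist": [0,0,0]},
  {"claw": 12,"slide": [0,0,0],"twist": [0,0,0]},
  {"claw": 8,"slide": [0,0,0],"twist": [0,0,0]},
  {"claw": 4,"slide": [0,0,0],"twist": [0,0,0]},
  {"claw": 4,"slide": [0,0,0],"twist": [0,0,0]},
  {"claw": 4,"slide": [0,0,0],"twist": [0,0,0]},
], squeeze=25)

```text
time: 20.6
ee_pos: [0.4274, -0.3103, 0.003]
tool_rot: [2.253, 2.188, 0.0]
wrist_force: [-1.0, 2.0, 6.1]
gripper_width: 0.0113
gripper_force: 26.8
```

Call:
play_rows([
  {"claw": 4,"slide": [0,0,-10],"twist": [0,0,0]},
  {"claw": 4,"slide": [0,0,-25],"twist": [0,0,0]},
  {"claw": 4,"slide": [0,0,-25],"twist": [0,0,0]},
  {"claw": 4,"slide": [0,0,-25],"twist": [0,0,0]},
  {"claw": 4,"slide": [0,0,-5],"twist": [0,0,-4.1]},
  {"claw": 4,"slide": [10,5,0],"twist": [0,0,0]},
  {"claw": 4,"slide": [24,12,0],"twist": [0,0,0]},
  {"claw": 4,"slide": [24,12,0],"twist": [0,0,0]},
  {"claw": 4,"slide": [24,12,0],"twist": [0,0,0]},
  {"claw": 4,"slide": [24,12,0],"twist": [0,0,0]},
  {"claw": 4,"slide": [24,12,0],"twist": [0,0,0]},
  {"claw": 4,"slide": [24,12,0],"twist": [0,0,0]},
  {"claw": 4,"slide": [24,12,0],"twist": [0,0,0]},
  {"claw": 4,"slide": [24,12,0],"twist": [0,0,0]},
  {"claw": 4,"slide": [20,12,0],"twist": [0,0,0]},
  {"claw": 4,"slide": [5.5,5,0],"twist": [0,0,0]},
  {"claw": 4,"slide": [0,0,0],"twist": [0,0,0]},
  {"claw": 4,"slide": [0,0,0],"twist": [0,0,0]},
])

```text
time: 22.1
ee_pos: [0.535, -0.0779, 0.0919]
tool_rot: [-2.174, -2.267, 0.001]
wrist_force: [0.7, -0.2, -0.5]
gripper_width: 0.0111
gripper_force: 26.0
```

```bash
python3 -c "
from h import *
s=env.read_state();print(s['ee_pos'].round(4),s['gripper_width'],s['joint_positions'].round(2),R.from_rotvec(s['tool_rot']).as_matrix().round(3)[:2,:2].tolist())
p=s['ee_pos'];dx,dy=.536-p[0],-.078-p[1];print(dy-.042*dx,dx+.042*dy)
shot('side','s12.png')"
```

```text
[ 0.535  -0.0779  0.0919] 0.011076511908310984 [-0.23  0.52  1.79 -0.    0.83 -0.27] [[-0.042, 0.999], [0.999, 0.042]]
-0.0001885264379451107 0.000961815853545399
```

Lower into the groove.

Call:
play_rows([
  {"claw": 4,"slide": [0,1,15],"twist": [0,0,0]},
  {"claw": 4,"slide": [0,0,20],"twist": [0,0,0]},
  {"claw": 4,"slide": [0,0,12],"twist": [0,0,0]},
  {"claw": 4,"slide": [0,0,8],"twist": [0,0,0]},
  {"claw": 4,"slide": [0,0,4],"twist": [0,0,0]},
  {"claw": 4,"slide": [0,0,2],"twist": [0,0,0]},
  {"claw": 4,"slide": [0,0,0],"twist": [0,0,0]},
  {"claw": 4,"slide": [0,0,0],"twist": [0,0,0]},
])

```text
time: 22.82
ee_pos: [0.5368, -0.078, 0.0319]
tool_rot: [2.174, 2.267, 0.001]
wrist_force: [-0.0, 0.2, -0.3]
gripper_width: 0.0112
gripper_force: 26.0
```

Call:
play_rows([
  {"claw": 4,"slide": [0,-1,1.5],"twist": [0,0,0]},
  {"claw": 15,"slide": [0,0,0],"twist": [0,0,0]},
  {"claw": 20,"slide": [0,0,0],"twist": [0,0,0]},
  {"claw": 20,"slide": [0,0,0],"twist": [0,0,0]},
  {"claw": 20,"slide": [0,0,-8],"twist": [0,0,0]},
  {"claw": 20,"slide": [0,0,-15],"twist": [0,0,0]},
  {"claw": 20,"slide": [0,0,-30],"twist": [0,0,0]},
  {"claw": 20,"slide": [0,0,-30],"twist": [0,0,0]},
  {"claw": 10,"slide": [0,0,-30],"twist": [0,0,6.9]},
  {"claw": 0,"slide": [0,0,-30],"twist": [0,0,6.9]},
  {"claw": 0,"slide": [0,0,-30],"twist": [0,0,6.9]},
  {"claw": 0,"slide": [0,0,-30],"twist": [0,0,6.9]},
  {"claw": 0,"slide": [0,0,-20],"twist": [0,0,6.9]},
  {"claw": 0,"slide": [0,0,0],"twist": [0,0,6.9]},
  {"claw": 0,"slide": [0,0,0],"twist": [0,0,6.9]},
  {"claw": 0,"slide": [0,0,0],"twist": [0,0,6.9]},
  {"claw": 0,"slide": [0,0,0],"twist": [0,0,6.9]},
  {"claw": 0,"slide": [0,0,0],"twist": [0,0,6.9]},
  {"claw": 0,"slide": [0,0,0],"twist": [0,0,6.9]},
  {"claw": 0,"slide": [0,0,0],"twist": [0,0,6.9]},
])

```text
time: 24.48
ee_pos: [0.5353, -0.0778, 0.2535]
tool_rot: [3.131, 0.254, 0.001]
wrist_force: [-0.6, -0.3, -0.0]
gripper_width: 0.0001
gripper_force: 0.0
```

```bash
python3 -c "
from h import *
s=env.read_state();print(s['ee_pos'].round(4),s['gripper_width'],s['joint_positions'].round(2),R.from_rotvec(s['tool_rot']).as_matrix().round(3)[:2,:2].tolist())
b=shot('side','s13.png')
A=cv2.resize(b['image'][200:320,290:430,::-1],None,fx=5,fy=5,interpolation=cv2.INTER_CUBIC)
cv2.imwrite('pics/m13.png',A)"
```

```text
[ 0.5353 -0.0778  0.2535] 7.719167981557772e-05 [-0.23  0.31  1.65  0.    1.18  1.18] [[0.987, 0.161], [0.161, -0.987]]
```

View pics/m13.png

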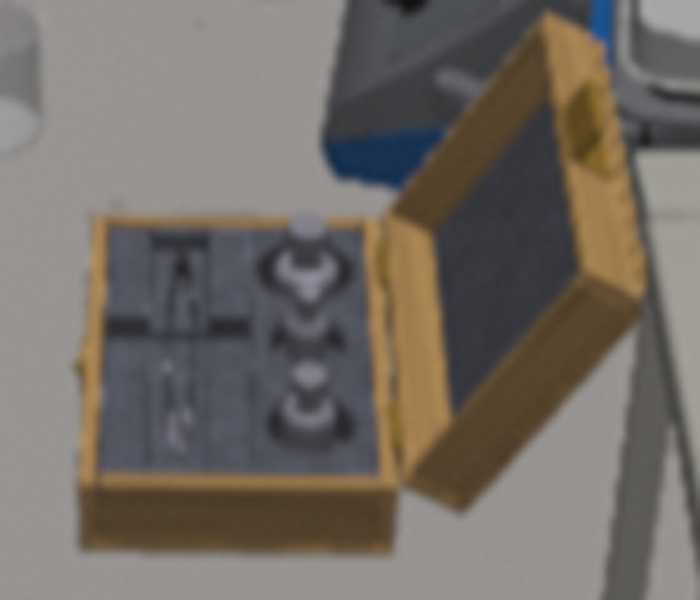

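The tweezers lie in the groove (crop (180,340)) and the weights stand. The lid's near-wall corners are at crop (585,275) and (640,292), and the tab spans (567–612, 85–175). I'll fit the lid angle and tab location from these.

```bash
python3 -c "
from h import *
from scipy.optimize import least_squares
s=load('side0.png');x0=[.560,-.0772,.042]
def W(a,r,y,n):
    X=.062-r*np.cos(a)+n*np.sin(a);Z=.037+r*np.sin(a)+n*np.cos(a);c,q=np.cos(x0[2]),np.sin(x0[2]);return np.array([x0[0]+c*X-q*y,x0[1]+q*X+c*y,Z])
ob=[((.124,-.086,0),(582,277)),((.124,-.086,.03),(641,290)),((.124,.086,0),(546,12)),((.124,.086,.03),(604,45)),((0,-.086,.03),(462,512))]
px=lambda q:np.array([290+q[0]/5,200+q[1]/5])
r=least_squares(lambda a:np.ravel([proj(s,W(a[0],*m))-px(q) for m,q in ob]),[1.95]);print(r.x,r.fun.reshape(-1,2).round(1).tolist())
a=r.x[0]
for n in(0,.0025,.005,.01,.015,.02,.025,.03):
  print(n,[(5*(proj(s,W(a,R_,y,n))-[290,200])).round().tolist() for R_ in(.125,.143) for y in(-.018,.018)],W(a,.134,0,n).round(3))
"
```

```text
[2.0830189] [[0.2, -1.5], [2.1, 2.4], [-1.2, -0.9], [-0.7, -1.4], [0.4, 0.8]]
0 [[566.0, 156.0], [557.0, 101.0], [593.0, 123.0], [584.0, 68.0]] [ 0.688 -0.072  0.154]
0.0025 [[572.0, 159.0], [563.0, 104.0], [599.0, 125.0], [589.0, 71.0]] [ 0.69  -0.072  0.153]
0.005 [[577.0, 161.0], [568.0, 107.0], [604.0, 128.0], [594.0, 74.0]] [ 0.692 -0.072  0.151]
0.01 [[588.0, 167.0], [578.0, 112.0], [615.0, 133.0], [605.0, 79.0]] [ 0.696 -0.071  0.149]
0.015 [[599.0, 172.0], [589.0, 117.0], [626.0, 139.0], [616.0, 84.0]] [ 0.701 -0.071  0.146]
0.02 [[610.0, 177.0], [600.0, 122.0], [637.0, 144.0], [626.0, 90.0]] [ 0.705 -0.071  0.144]
0.025 [[621.0, 183.0], [610.0, 128.0], [648.0, 150.0], [637.0, 95.0]] [ 0.709 -0.071  0.142]
0.03 [[631.0, 188.0], [621.0, 133.0], [659.0, 155.0], [647.0, 100.0]] [ 0.714 -0.071  0.139]
```

Call:
play_rows([
  {"claw": 0,"slide": [0,0,0],"twist": [0,0,6.9]},
  {"claw": 0,"slide": [15,0,0],"twist": [0,0,0]},
  {"claw": 0,"slide": [28,0,0],"twist": [0,0,0]},
  {"claw": 0,"slide": [28,0,0],"twist": [0,0,0]},
  {"claw": 0,"slide": [28,0,0],"twist": [0,0,0]},
  {"claw": 0,"slide": [28,0,0],"twist": [0,0,0]},
  {"claw": 0,"slide": [28,0,0],"twist": [0,0,0]},
  {"claw": 0,"slide": [28,0,0],"twist": [0,0,0]},
  {"claw": 0,"slide": [12,0,0],"twist": [0,0,0]},
  {"claw": 0,"slide": [0,0,20],"twist": [0,0,0]},
  {"claw": 0,"slide": [0,0,20],"twist": [0,0,0]},
  {"claw": 0,"slide": [0,0,10],"twist": [0,0,0]},
  {"claw": 0,"slide": [0,0,0],"twist": [0,0,0]},
  {"claw": 0,"slide": [0,0,0],"twist": [0,0,0]},
])

```text
time: 25.7
ee_pos: [0.7302, -0.0687, 0.2034]
tool_rot: [-3.141, -0.076, 0.0]
wrist_force: [0.1, -0.9, -0.1]
gripper_width: 0.0002
gripper_force: 0.0
```

Call:
play_rows([
  {"claw": 0,"slide": [0,2,15],"twist": [0,0,0]},
  {"claw": 0,"slide": [0,0,15],"twist": [0,0,0]},
  {"claw": 0,"slide": [0,0,10],"twist": [0,0,0]},
  {"claw": 0,"slide": [0,0,7],"twist": [0,0,0]},
  {"claw": 0,"slide": [0,0,0],"twist": [0,0,0]},
  {"claw": 0,"slide": [0,0,0],"twist": [0,0,0]},
])

```text
time: 26.2
ee_pos: [0.7306, -0.0707, 0.1566]
tool_rot: [3.141, 0.075, 0.001]
wrist_force: [-0.4, 0.7, 0.3]
gripper_width: 0.0
gripper_force: 0.0
```

Call:
play_rows([
  {"claw": 0,"slide": [-10,0,-1],"twist": [0,0,0]},
  {"claw": 0,"slide": [-10,0,-1],"twist": [0,0,0]},
  {"claw": 0,"slide": [-10,0,-1],"twist": [0,0,0]},
  {"claw": 0,"slide": [-10,0,-1],"twist": [0,0,0]},
  {"claw": 0,"slide": [-11,0,-2.7],"twist": [0,0,0]},
  {"claw": 0,"slide": [-11,0,-2.7],"twist": [0,0,0]},
  {"claw": 0,"slide": [-11,0,-2.7],"twist": [0,0,0]},
  {"claw": 0,"slide": [-11,0,-2.7],"twist": [0,0,0]},
  {"claw": 0,"slide": [-11,0,-2.7],"twist": [0,0,0]},
  {"claw": 0,"slide": [0,0,0],"twist": [0,0,0]},
  {"claw": 0,"slide": [0,0,0],"twist": [0,0,0]},
])

```text
time: 27.12
ee_pos: [0.6361, -0.0753, 0.1747]
tool_rot: [3.14, 0.074, 0.003]
wrist_force: [0.3, 1.2, 0.1]
gripper_width: -0.0004
gripper_force: 0.0
```

```bash
python3 -c "
from h import *
b=shot('side','s14.png');s=load('s13.png')
D=np.abs(b['image'].astype(int)-s['image']).sum(2)>60
print(D[200:330,360:430].sum())
def W(a,r,y,n):
    x0=[.560,-.0772,.042]
    X=.062-r*np.cos(a)+n*np.sin(a);Z=.037+r*np.sin(a)+n*np.cos(a);c,q=np.cos(x0[2]),np.sin(x0[2]);return np.array([x0[0]+c*X-q*y,x0[1]+q*X+c*y,Z])
# lid near side wall (y=-86) silhouettes: score wood colour inside predicted quad for each angle
im=b['image'].astype(int);wood=((im[:,:,0]-im[:,:,2])>45).astype(np.uint8)
for a in np.arange(1.2,2.15,.1):
    q=np.array([proj(b,W(a,r,-.086,n)) for r,n in((0,0),(.124,0),(.124,.03),(0,.03))])
    m=np.zeros(wood.shape,np.uint8);cv2.fillPoly(m,[q.round().astype(int)],1);print(round(a,2),round(wood[m>0].mean(),2))
"
```

```text
130
1.2 0.54
1.3 0.7
1.4 0.7
1.5 0.51
1.6 0.31
1.7 0.16
1.8 0.1
1.9 0.1
2.0 0.11
2.1 0.08
```

```bash
cat > lid.py <<'E'
import sys
from h import *
def W(a,r,y,n):
    x0=[.560,-.0772,.042]
    X=.062-r*np.cos(a)+n*np.sin(a);Z=.037+r*np.sin(a)+n*np.cos(a);c,q=np.cos(x0[2]),np.sin(x0[2]);return np.array([x0[0]+c*X-q*y,x0[1]+q*X+c*y,Z])
def score(b,A):
    im=b['image'].astype(int);wood=((im[:,:,0]-im[:,:,2])>25).astype(np.uint8);o=[]
    for a in A:
        q=np.array([proj(b,W(a,r,-.086,n)) for r,n in((0.01,0.003),(.12,0.003),(.12,.027),(0.01,.027))])
        m=np.zeros(wood.shape,np.uint8);cv2.fillPoly(m,[q.round().astype(int)],1);o.append((round(float(a),2),round(float(wood[m>0].mean()),2)))
    return o
if __name__=='__main__':
    for f in sys.argv[1:]: print(f,score(load(f),np.arange(0,2.15,.1)))
E
python3 lid.py s13.png s14.png
```

```text
s13.png [(0.0, 0.21), (0.1, 0.09), (0.2, 0.06), (0.3, 0.06), (0.4, 0.08), (0.5, 0.1), (0.6, 0.12), (0.7, 0.15), (0.8, 0.2), (0.9, 0.24), (1.0, 0.32), (1.1, 0.45), (1.2, 0.65), (1.3, 0.88), (1.4, 0.91), (1.5, 0.69), (1.6, 0.48), (1.7, 0.42), (1.8, 0.48), (1.9, 0.68), (2.0, 0.93), (2.1, 0.97)]
s14.png [(0.0, 0.21), (0.1, 0.09), (0.2, 0.06), (0.3, 0.06), (0.4, 0.08), (0.5, 0.1), (0.6, 0.12), (0.7, 0.15), (0.8, 0.19), (0.9, 0.24), (1.0, 0.32), (1.1, 0.45), (1.2, 0.65), (1.3, 0.88), (1.4, 0.91), (1.5, 0.69), (1.6, 0.48), (1.7, 0.42), (1.8, 0.48), (1.9, 0.68), (2.0, 0.93), (2.1, 0.97)]
```

The lid hasn't moved (side-wall fit still about 2.05 rad): the finger passed over the tab. I'll go back and retry 8–10 mm lower.

Call:
play_rows([
  {"claw": 0,"slide": [0,0,-20],"twist": [0,0,0]},
  {"claw": 0,"slide": [10,0,-8],"twist": [0,0,0]},
  {"claw": 0,"slide": [25,0,0],"twist": [0,0,0]},
  {"claw": 0,"slide": [25,0,0],"twist": [0,0,0]},
  {"claw": 0,"slide": [25,0,0],"twist": [0,0,0]},
  {"claw": 0,"slide": [15,0,0],"twist": [0,0,0]},
  {"claw": 0,"slide": [0,0,0],"twist": [0,0,0]},
  {"claw": 0,"slide": [0,0,15],"twist": [0,0,0]},
  {"claw": 0,"slide": [0,0,15],"twist": [0,0,0]},
  {"claw": 0,"slide": [0,0,12],"twist": [0,0,0]},
  {"claw": 0,"slide": [0,0,8],"twist": [0,0,0]},
  {"claw": 0,"slide": [0,0,3],"twist": [0,0,0]},
  {"claw": 0,"slide": [0,0,0],"twist": [0,0,0]},
  {"claw": 0,"slide": [0,0,0],"twist": [0,0,0]},
])

```text
time: 28.33
ee_pos: [0.7356, -0.0705, 0.149]
tool_rot: [3.141, 0.074, 0.001]
wrist_force: [-1.0, -0.5, -0.2]
gripper_width: -0.0002
gripper_force: 0.0
```

Call:
play_rows([
  {"claw": 0,"slide": [-9.6,0,0],"twist": [0,0,0]},
  {"claw": 0,"slide": [-9.6,0,0],"twist": [0,0,0]},
  {"claw": 0,"slide": [-9.6,0,0],"twist": [0,0,0]},
  {"claw": 0,"slide": [-9.6,0,-1],"twist": [0,0,0]},
  {"claw": 0,"slide": [-8.5,0,-4],"twist": [0,0,0]},
  {"claw": 0,"slide": [-8.5,0,-4],"twist": [0,0,0]},
  {"claw": 0,"slide": [-9,0,-4],"twist": [0,0,0]},
  {"claw": 0,"slide": [-9,0,-4],"twist": [0,0,0]},
  {"claw": 0,"slide": [-12,0,-2.5],"twist": [0,0,0]},
  {"claw": 0,"slide": [-12,0,-2.5],"twist": [0,0,0]},
  {"claw": 0,"slide": [0,0,0],"twist": [0,0,0]},
])

```text
time: 29.25
ee_pos: [0.6368, -0.0752, 0.1715]
tool_rot: [3.141, 0.074, 0.0]
wrist_force: [-0.1, -0.9, 0.6]
gripper_width: 0.0002
gripper_force: 0.1
```

```bash
python3 -c "
from h import *
shot('side','s15.png')"; python3 lid.py s15.png
```

```text
s15.png [(0.0, 0.22), (0.1, 0.09), (0.2, 0.06), (0.3, 0.06), (0.4, 0.08), (0.5, 0.1), (0.6, 0.12), (0.7, 0.16), (0.8, 0.2), (0.9, 0.25), (1.0, 0.32), (1.1, 0.45), (1.2, 0.65), (1.3, 0.88), (1.4, 1.0), (1.5, 1.0), (1.6, 0.94), (1.7, 0.65), (1.8, 0.41), (1.9, 0.28), (2.0, 0.18), (2.1, 0.15)]
```

The lid is now at about 1.5 rad and following. Continuing the arc.

Call:
play_rows([
  {"claw": 0,"slide": [-11,0,-1],"twist": [0,0,0]},
  {"claw": 0,"slide": [-11,0,-1],"twist": [0,0,0]},
  {"claw": 0,"slide": [-13.5,0,1],"twist": [0,0,0]},
  {"claw": 0,"slide": [-10,0,2.5],"twist": [0,0,0]},
  {"claw": 0,"slide": [-10,0,2.5],"twist": [0,0,0]},
  {"claw": 0,"slide": [-10,0,4],"twist": [0,0,0]},
  {"claw": 0,"slide": [-10,0,4],"twist": [0,0,0]},
  {"claw": 0,"slide": [-8,0,6],"twist": [0,0,0]},
  {"claw": 0,"slide": [-8,0,6],"twist": [0,0,0]},
  {"claw": 0,"slide": [0,0,0],"twist": [0,0,0]},
  {"claw": 0,"slide": [0,0,-15],"twist": [0,0,0]},
  {"claw": 0,"slide": [0,0,-30],"twist": [0,0,0]},
  {"claw": 0,"slide": [0,0,-30],"twist": [0,0,0]},
  {"claw": 0,"slide": [0,0,0],"twist": [0,0,0]},
  {"claw": 0,"slide": [0,0,0],"twist": [0,0,0]},
  {"claw": 0,"slide": [0,0,0],"twist": [0,0,0]},
  {"claw": 0,"slide": [0,0,0],"twist": [0,0,0]},
  {"claw": 0,"slide": [0,0,0],"twist": [0,0,0]},
  {"claw": 0,"slide": [0,0,0],"twist": [0,0,0]},
  {"claw": 0,"slide": [0,0,0],"twist": [0,0,0]},
])

```text
time: 30.97
ee_pos: [0.5466, -0.0794, 0.2208]
tool_rot: [-3.14, -0.074, 0.001]
wrist_force: [0.6, -0.1, -0.6]
gripper_width: 0.0001
gripper_force: 0.0
```

```bash
python3 -c "
from h import *
shot('side','s16.png');shot('top','t16.png')"; python3 lid.py s16.png
```

```text
s16.png [(0.0, 1.0), (0.1, 1.0), (0.2, 1.0), (0.3, 1.0), (0.4, 1.0), (0.5, 0.99), (0.6, 0.97), (0.7, 0.95), (0.8, 0.93), (0.9, 0.91), (1.0, 0.87), (1.1, 0.79), (1.2, 0.67), (1.3, 0.45), (1.4, 0.17), (1.5, 0.0), (1.6, 0.0), (1.7, 0.0), (1.8, 0.0), (1.9, 0.0), (2.0, 0.0), (2.1, 0.0)]
```

The lid has fallen past the tool. I'll touch the front of its top gently: closed means contact at z≈0.067.

Call:
play_rows([
  {"claw": 0,"slide": [-15,0,0],"twist": [0,0,0]},
  {"claw": 0,"slide": [-15,0,0],"twist": [0,0,0]},
  {"claw": 0,"slide": [0,0,30],"twist": [0,0,0]},
  {"claw": 0,"slide": [0,0,30],"twist": [0,0,0]},
  {"claw": 0,"slide": [0,0,30],"twist": [0,0,0]},
  {"claw": 0,"slide": [0,0,25],"twist": [0,0,0]},
  {"claw": 0,"slide": [0,0,15],"twist": [0,0,0]},
  {"claw": 0,"slide": [0,0,8],"twist": [0,0,0]},
  {"claw": 0,"slide": [0,0,6],"twist": [0,0,0]},
  {"claw": 0,"slide": [0,0,4],"twist": [0,0,0]},
  {"claw": 0,"slide": [0,0,2],"twist": [0,0,0]},
  {"claw": 0,"slide": [0,0,0],"twist": [0,0,0]},
  {"claw": 0,"slide": [0,0,0],"twist": [0,0,0]},
])

```text
time: 32.15
ee_pos: [0.5171, -0.0809, 0.072]
tool_rot: [3.14, 0.074, 0.002]
wrist_force: [0.3, -0.5, 0.8]
gripper_width: -0.0
gripper_force: 0.0
```

Call:
play_rows([
  {"claw": 0,"slide": [0,0,2],"twist": [0,0,0]},
  {"claw": 0,"slide": [0,0,1.5],"twist": [0,0,0]},
  {"claw": 0,"slide": [0,0,1.5],"twist": [0,0,0]},
  {"claw": 0,"slide": [0,0,0.5],"twist": [0,0,0]},
  {"claw": 0,"slide": [0,0,0],"twist": [0,0,0]},
])

```text
time: 32.57
ee_pos: [0.5169, -0.0809, 0.0669]
tool_rot: [3.141, 0.074, 0.001]
wrist_force: [-4.3, 0.2, 14.2]
gripper_width: 0.0002
gripper_force: 7.3
```

Contact at z=0.067: the lid is fully closed. I'll retreat and hand in.

Call:
play_rows([
  {"claw": 0,"slide": [0,0,-5],"twist": [0,0,0]},
  {"claw": 0,"slide": [0,0,-20],"twist": [0,0,0]},
  {"claw": 0,"slide": [0,0,-30],"twist": [0,0,0]},
  {"claw": 0,"slide": [0,0,-30],"twist": [0,0,0]},
  {"claw": 0,"slide": [0,0,-30],"twist": [0,0,0]},
  {"claw": 0,"slide": [0,0,0],"twist": [0,0,0]},
  {"claw": 0,"slide": [0,0,0],"twist": [0,0,0]},
  {"claw": 0,"slide": [0,0,0],"twist": [0,0,0]},
])

```text
time: 33.23
ee_pos: [0.5163, -0.0807, 0.1803]
tool_rot: [-3.141, -0.074, 0.001]
wrist_force: [0.4, -0.1, -0.5]
gripper_width: -0.0002
gripper_force: 0.0
```

```bash
python3 -c "
from station import env
print(env.job_done())"
```

```text
the job is handed in; nothing more can be done
None
```

The job is handed in at about 33 s: all three weights stood in their own pockets and the tweezers lay in the groove when last seen, and the lid touched as closed; the hand-in call returned no verdict.

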